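Vent the coffee box and hold its sprung lid at the index arm

ROBOT

A 6-joint arm with a two-finger parallel gripper is mounted at the origin on a cart in front of the work surface, level with it; the furniture and walls round the work are solid. World frame = base frame: x ahead of the robot, y to its left, z up, the work surface at z = 0. Lengths are in mm, angles in rad, forces in N, time in s.
With the tool pointing down it reaches from about 300 to 850 mm from the base axis. Payload 4.2 kg.
Tool frame: the origin (TCP) lies midway between the tips of the shut fingers; the grasp point (between the pads) lies r.tcp_to_grasp behind it (r.tcp_to_grasp is the distance from the TCP to the grasp point, in mm); z points along the fingers, y is the line along which they close (so a half turn about z gives the same grasp; the last joint's range is limited). The gripper opens to 91 mm and grips with 3 to 60 N. Pads are 32 mm wide; open, the fingers measure 118 mm over their backs; the gripper's body (76 mm by 178 mm) begins 60 mm behind the grasp point.
Start: joints at [-1.24, 0.32, 1.565, -0, 1.257, -0.02], TCP at [197.602, -539.997, 213.976] pointing down, gripper open.
Joint ranges: [-3.11, 3.11], [-0.84, 2.01], [0.21, 2.61], [-1.34, 4.49], [0.05, 2.63], [-2.56, 2.56]. Speed limits (rad/s): [2.57, 2.57, 3.14, 3.14, 3.14, 3.14].

INTERFACE

Orientations are given as a unit quaternion [w, x, y, z].
In Python, from plant import r gives the robot as it stands. The module is installed in compiled form; this text tells all that it offers. Calls block until the motion is done:
- r.movep(position, orientation): joint-space move of the TCP to a pose.
- r.movel(position, orientation=None, rate=150, threshold=None): straight line of the TCP; orientation=None keeps the orientation; rate is the mean speed in mm/s. With threshold (N) it stops when the force on the tool has changed by that much, and returns True; else False.
- r.set_joints(angles): joint-space move.
- r.grip(opening): finger opening in mm; the grip force is fixed at half the most; returns when the fingers have stopped.
- r.hold(seconds).
- r.ik(position, orientation): joint angles nearest the present ones, or None.
- r.get_obs(): the state.
- r.get_image(name): name is "scene" or "top" or "wrist"; returns a dict with "color" (420x560x3 uint8, blue, green, red), "mtx" (3x3 intrinsics, pixels), "pose" (4x4, takes a point from camera to world coordinates); the wrist camera has in their place "hand_eye" (4x4, takes a point from camera to tool coordinates, whose origin is the TCP and whose axes are the flange's). Camera axes: x right, y down, z forward; pixel columns grow to the right and rows downward; lengths in mm; the calibration is good to about 2 mm. The wrist camera is an equidistant fisheye: a pixel r from the principal point sees the ray r / f radians off the axis. A picture is of the moment at which its call begins: read the wrist's pose just before it. There is no depth.
A pose or a line that the arm cannot do raises r.PlanningError and nothing moves.
- r.finish_job(): hands the job in; it is judged then, once.
Trained networks look in a picture, given as the dict that the camera call returned (one of the last four; its "shot" number tells which), for a name from the list of things; names that differ only in an ending like _2 or _b are one class to them, and where a whole thing is asked for, a point or a joint stands for the part that bears it (a point fixed in the world has none). Each returns a list of dicts, best first, with "conf" (0 to 1); they miss things now and then, are a little off and sometimes report something else, mostly with a low value. They report only what shows in the picture. A call takes as long as a camera call.
- r.look_for(thing, picture): "xyz" ([x, y, z] in mm, in world coordinates, good to about 4 mm: the middle of the surface that is visible of it).
- r.silhouettes(thing, picture): "pixels" (420x560 bool, what is visible of it).
- r.place_of(thing, picture): "xyz" ([x, y, z] in mm, in world coordinates, good to about 4 mm: a listed point, or the origin of a listed thing).
The state is a dict: "t": time; "joints": joint angles; "dq": joint speeds; "joint_torque": joint torques, N m; "tool_pos": TCP position; "tcp_rot": TCP orientation; "ft_force": force on the tool from outside, world axes, zero at the start; "wrist_torque": the same for the moment, N m; "finger_gap": finger opening in mm; "grasp_force": force on a finger pad.
Only numpy, scipy, OpenCV 4.12 (cv2) and the standard library are available. Lean on these libraries where they do the work, as an engineer would, in place of code of your own. Each camera call takes 0.05 s, during which the arm holds its last target. There are 200 camera calls.

TASK

Let the air into the steel coffee box first, with its lid still shut: turn the black winged vent cap anticlockwise (seen from above) to its stop, so that its wing lies crosswise. Then lift the sprung wooden lid by its lever until the lid is in line with the slanting index arm at its left edge (the straight bar with a round end), and finish still holding the lever there, because the spring would shut the lid and someone is about to reach in. Leave the index arm and the other things on the worktop where they are.

Things in the scene. Friction and masses are not known exactly. Their poses are not given: they have to be found in the camera images.
- coffee_box: Steel box fixed on the worktop, yaw up to 0.3 rad. Origin: centre of the underside of its compartment (175 mm in x, 160 in y, 85 high; two capsules inside); -x is its front (to the robot), +y its left, z up. A solid shoulder as high, 65 mm wide, adjoins on the right (y -80 to -145 mm) and carries the vent cap. Hinge line of lid and index arm: along y at x = +85, z = 92 mm.
- cap (a joint): Black vent cap on the right shoulder, turning about the vertical without rising; rad, 0 = shut with the wing along the box's x (front to back), growing anticlockwise seen from above to the stop at 1.57 (open, wing crosswise). It starts between 0.1 and 0.45 and stays where it is left; friction 0.06 N m.
- cap_grip (a point): Point on the cap's axis inside its wing; box frame x -30, y -113, z 115 mm. The cap is a disc of 40 mm diameter, its top at z 100 mm, with an upright wing on it 37 mm long, 12 mm thick, its top at z 125 mm (10 mm over this point). The point's x axis runs along the wing and turns with the cap: grip across it, along the point's y.
- lid (a joint): Hinged wooden lid (172 x 158 x 10 mm), hinge at its rear edge; rad, 0 = shut and level, growing as the front rises, stop at 1.45. The spring (0.28 N m shut, plus 0.8 N m/rad) and the lid's weight pull it shut: about 3 N at the lever when shut and 5 N at 0.8 rad. It falls shut when let go.
- lever_grip (a point): Centre of the lid's lever, a dark steel bar 18 mm wide (y), 12 mm thick, standing out 65 mm from the middle of the lid's front edge, in line with the lid. The point is 210 mm from the hinge line, 36 mm ahead of the box's front wall, 92 mm up when shut. x axis: back along the lid to the hinge; y: along the hinge line. Gripped along y from above, the bar can pivot between the fingers.
- index_arm (a joint): Index arm: dark steel strip 138 mm long, 12 wide, 8 thick, on the lid's hinge line beside its left edge (box y +93 mm); rad, zero and sense as lid, so the lid is in line when both are equal. Starts at 0.5 to 0.85, stays unless pushed. Left of it (y +108 mm) a thin curved scale of 6 mm bar stands 118 mm from the hinge line, up to 200 mm over the worktop.
- index_tip (a point): Round stud (24 mm diameter) at the end of the index arm, 138 mm from the hinge line. x axis pointing back along the arm to the hinge, y along the hinge line.
- espresso_cup: Small white espresso cup, 68 x 99 x 56 mm, left of the box; bystander, leave alone. Origin under its centre.
- scoop: Measuring scoop lying in front of the box to the left, 47 x 138 x 24 mm; bystander. Origin under its centre.
- tin_half: Low food tin, 76 mm diameter, 58 mm high, right of the box; bystander. Origin under its centre.
- spice_2: Spice jar, 45 mm diameter, 106 mm high, at the right front; bystander. Origin under its centre.
- salt_shaker: Salt shaker, 44 mm diameter, 90 mm high, at the right front; bystander. Origin under its centre.
- honey_jar: Squat jar with a lid, 64 x 68 x 84 mm, at the left; bystander. Origin under its centre.
- coaster_1: Round cork coaster, 94 mm diameter, 9 mm high, at the left; bystander. Origin under its centre.

How it is judged:
By the outcome, as a careful person would: the job done as asked, in the order asked, and still so for the second after the job is handed in, while the arm keeps its last pose, push and grip.
It also fails if it takes over 51 s, if anything falls off the work surface, if the arm or the gripper's body presses on something with over 40 N, if the wrist force passes 120 N, or if a joint passes its speed limit or range.

## Working session

There is one attempt and no reset: what is moved stays moved. The work goes in short steps, each a Python script; the robot and the scene stay as the last script left them, time stands still between calls to the robot, and variables do not carry over. Pictures are saved under pics/ and viewed, at most 10 in all, crops included, and the job is handed in when it is done.

```bash
mkdir -p pics; ls; python3 - <<'E'
from plant import r
import cv2,numpy as np
np.set_printoptions(precision=3,suppress=True)
print(r.tcp_to_grasp)
o=r.get_obs();print(o['t'],o['tcp_rot'],o['finger_gap'])
for n in ("scene","top"):
    p=r.get_image(n);cv2.imwrite(f"pics/{n}0.png",p["color"]);print(n,p["pose"])
    for t in ("coffee_box","cap_grip","lever_grip","index_tip","tin_half","spice_2","salt_shaker","scoop","espresso_cup"):
        print(t,[(np.array(d["xyz"]),round(d["conf"],2)) for d in r.place_of(t,p)][:2])
E
```

```text
pics
18.8
0.0 [-0.001  0.985  0.175 -0.   ] 90.97461004563777
scene [[   0.997   -0.068    0.034  476.016]
 [  -0.075   -0.799    0.596 -906.022]
 [  -0.013   -0.597   -0.802 1265.859]
 [   0.       0.       0.       1.   ]]
coffee_box [(array([580. , -43.4,  -4.4]), 0.88)]
cap_grip [(array([ 551.2, -155.3,  113.1]), 0.5)]
lever_grip [(array([581. , -41.6,  -4.5]), 0.7)]
index_tip [(array([557.9,  54.7, 178.1]), 0.66)]
tin_half [(array([ 596.4, -263.3,    4.3]), 0.96), (array([496.5, 392.5,   3.2]), 0.18)]
spice_2 [(array([ 361.7, -417.3,   -3.4]), 0.56), (array([ 594.9, -265.7,    0.7]), 0.51)]
salt_shaker [(array([ 429.1, -448.5,    0.7]), 0.64)]
scoop [(array([384.8,  91.4,   3.7]), 0.6), (array([ 431.4, -452.2,   -1.7]), 0.56)]
espresso_cup [(array([579.3, 140.4,   0. ]), 0.8)]
top [[  -0.016   -0.996    0.09   382.709]
 [  -1.       0.018    0.025  -43.55 ]
 [  -0.026   -0.09    -0.996 1707.33 ]
 [   0.       0.       0.       1.   ]]
coffee_box [(array([577.6, -42.2,   1.4]), 0.76)]
cap_grip [(array([ 553.2, -152.7,  115.6]), 0.47)]
lever_grip [(array([454.7, -45.2,  90.5]), 0.76)]
index_tip [(array([557.2,  54.8, 182.2]), 0.6)]
tin_half [(array([ 591.9, -266. ,   -0.9]), 0.57)]
spice_2 []
salt_shaker [(array([ 432.1, -454.4,   -0.5]), 0.65)]
scoop [(array([385.6,  88.2,  -1.4]), 0.52)]
espresso_cup [(array([577. , 140.9,  -3.3]), 0.63)]
```

View images.

```bash
python3 - <<'E'
import cv2,numpy as np
a=cv2.imread("pics/scene0.png");cv2.imwrite("pics/v1.png",cv2.resize(a,(800,600),interpolation=cv2.INTER_CUBIC))
b=cv2.imread("pics/top0.png");cv2.imwrite("pics/v2.png",cv2.resize(b,(800,600),interpolation=cv2.INTER_CUBIC))
E
```

```text
(no output)
```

View pics/v1.png

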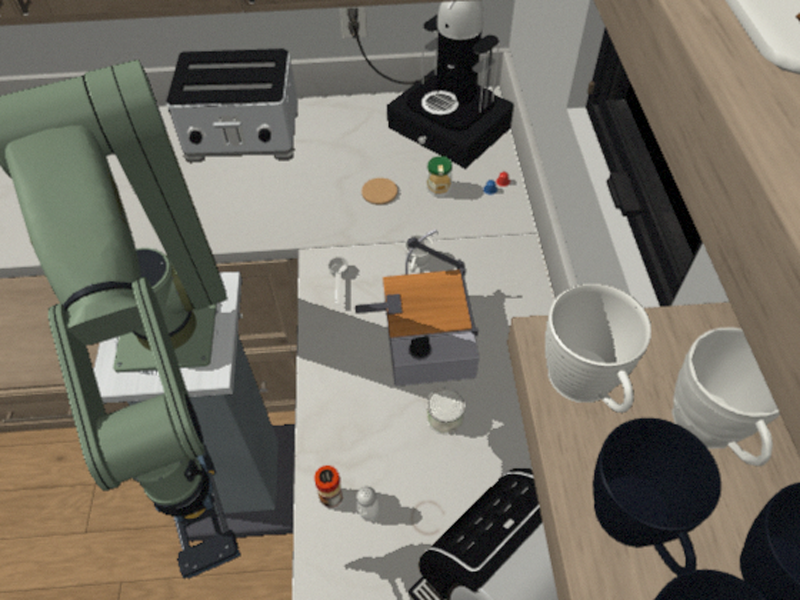

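View pics/v2.png

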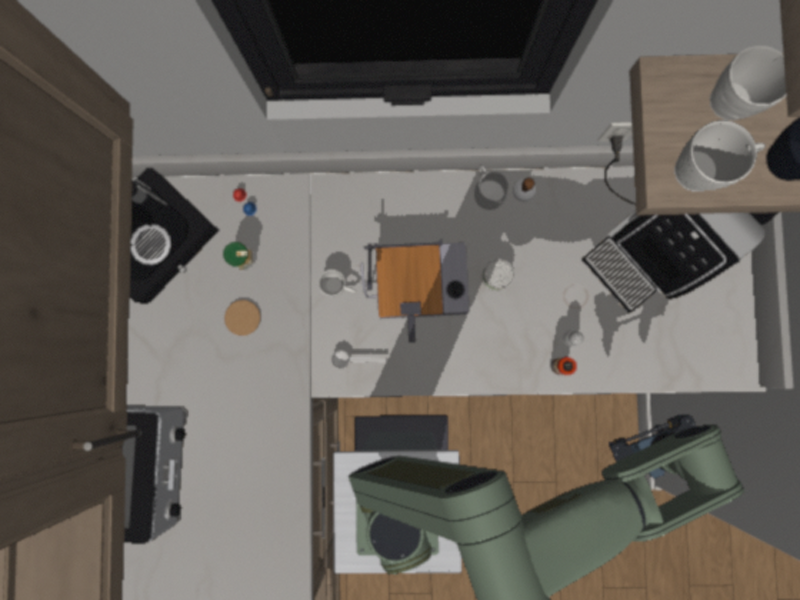

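```bash
cat >h.py <<'E'
from plant import r
import cv2,numpy as np
from scipy.spatial.transform import Rotation as R
np.set_printoptions(precision=3,suppress=True)
def q(psi,tilt=0):
    "tool down, tool x at world yaw psi; tilt leans the body forward (+tool x)"
    x=(R.from_euler('z',psi)*R.from_euler('x',np.pi)*R.from_euler('y',tilt)).as_quat()
    return [x[3],x[0],x[1],x[2]]
def rot(o): w,x,y,z=o['tcp_rot'];return R.from_quat([x,y,z,w]).as_matrix()
def wrist():
    o=r.get_obs();p=r.get_image("wrist")
    T=np.eye(4);T[:3,:3]=rot(o);T[:3,3]=o['tool_pos']
    p['T']=T@p['hand_eye'];return p
def proj(p,X):
    T=p['T'];c=(np.asarray(X,float)-T[:3,3])@T[:3,:3]
    m=p['mtx'];rho=np.hypot(c[...,0],c[...,1]);th=np.arctan2(rho,c[...,2]);s=th/np.maximum(rho,1e-9)
    return np.stack([m[0,0]*c[...,0]*s+m[0,2],m[1,1]*c[...,1]*s+m[1,2]],-1)
def ortho(p,cx,cy,z,half,ppm):
    "picture of plane z: column grows with -y, row with -x (world), ppm px per mm"
    n=int(2*half*ppm);g=(np.arange(n)+.5)/ppm-half
    X,Y=np.meshgrid(cx-g,cy-g,indexing='ij')
    uv=proj(p,np.stack([X,Y,np.full_like(X,z)],-1)).astype(np.float32)
    return cv2.remap(p['color'],uv[...,0],uv[...,1],cv2.INTER_CUBIC)
E
python3 - <<'E'
from h import *
r.movep([525,-120,280],q(0.3))
o=r.get_obs();print(o['t'],o['joints'],o['tool_pos'])
p=wrist();print(p['T'],p['mtx'])
for t in ("coffee_box","cap_grip","lever_grip","index_tip"):
    print(t,[(np.array(d["xyz"]),round(d["conf"],2)) for d in r.place_of(t,p)][:2])
a=ortho(p,552,-155,125,40,5);b=cv2.resize(p['color'],(533,400))
cv2.imwrite("pics/v3.png",np.hstack([a,b])[:, :933] if 0 else np.hstack([cv2.resize(a,(330,330)),cv2.resize(b,(440,330))]))
cv2.imwrite("pics/w1.png",p['color'])
E
```

```text
2.9417 [-0.247  0.227  1.529 -0.     1.386  1.025] [ 524.787 -120.803  279.816]
[[  0.294  -0.919  -0.263 598.936]
 [ -0.956  -0.283  -0.081 -97.998]
 [ -0.      0.275  -0.961 449.777]
 [  0.      0.      0.      1.   ]] [[325.192   0.    284.343]
 [  0.    325.192 207.83 ]
 [  0.      0.      1.   ]]
coffee_box [(array([578.6, -42.1,   0.8]), 0.87)]
cap_grip [(array([ 552.3, -151.8,  114.7]), 0.97)]
lever_grip [(array([453.3, -39.3,  90. ]), 0.68)]
index_tip [(array([557.2,  53. , 177.9]), 0.78)]
```

View pics/v3.png

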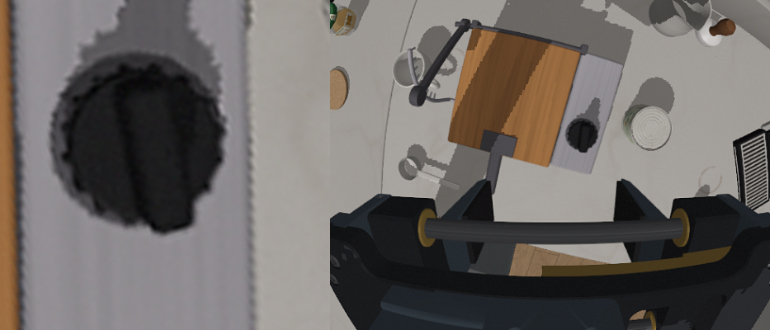

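```bash
python3 - <<'E'
from h import *
C=np.array([552,-154.0])
def s(m):
    o=r.get_obs();print(m,round(o['t'],2),o['tool_pos'],o['joints'][5],o['ft_force'],o['wrist_torque'],o['finger_gap'],o['grasp_force'])
    return o
r.grip(42)
r.movep([*C,150],q(0.16)); s('above')
print(r.movel([*C,104.5],rate=60,threshold=8)); s('down')
r.grip(0); o=s('grip')
z=o['tool_pos'][2]
for ps in (0.6,1.1,1.45):
    r.movep([*C,z],q(ps)); s(ps)
E
```

```text
above 4.67 [ 552.629 -154.082  150.829] 1.1183541900892493 [ 0.31  -0.286  0.915] [ 0.063 -0.023 -0.   ] 42.03905795906815 0.0
False
down 5.58 [ 552.299 -154.092  104.716] 1.1186162745789383 [ 0.029 -0.038 -0.021] [ 0.041  0.022 -0.023] 41.978074099902884 0.0
grip 6.15 [ 552.002 -154.588  104.685] 1.1185225995133956 [-0.889 -2.926  0.809] [-0.419  0.116  0.053] 11.485100619273503 29.993335604667664
0.6 6.65 [ 552.244 -155.029  104.712] 0.6809954241907143 [-0.087 -5.404 -0.744] [-0.994 -0.024  0.066] 12.129593246452192 29.992952048778534
1.1 7.2 [ 552.701 -155.438  104.733] 0.1810334562314936 [ 1.264 -7.272 -2.109] [-1.191 -0.268  0.06 ] 12.074276504900173 29.992847442626953
1.45 7.62 [ 553.139 -155.513  104.728] -0.16902480996927247 [ 1.681 -5.191 -1.703] [-1.196 -0.383 -0.016] 11.725674534859326 29.992712438106537
```

```bash
python3 - <<'E'
from h import *
o=r.get_obs();t0=o['wrist_torque'][2];C=[552.3,-155.5,104.7]
for ps in np.arange(1.5,1.76,0.03):
    r.movep(C,q(ps));o=r.get_obs()
    print(round(ps,2),round(o['t'],2),o['tool_pos'],o['ft_force'],o['wrist_torque'],o['finger_gap'])
    if abs(o['wrist_torque'][2]-t0)>0.6: break
E
```

```text
1.5 7.88 [ 553.158 -155.617  104.707] [ 2.895 -2.814 -2.027] [-0.53  -0.619  0.029] 12.00204382396696
1.53 8.12 [ 553.192 -155.618  104.751] [ 4.345 -2.514 -2.581] [-0.583 -0.864  0.04 ] 11.87024164555032
1.56 8.38 [ 553.233 -155.654  104.737] [ 4.14  -2.474 -3.954] [-0.555 -0.901  0.037] 12.012782776623723
1.59 8.62 [ 553.276 -155.631  104.734] [ 5.179 -3.263 -3.763] [-0.561 -0.924  0.07 ] 11.731388353517607
1.62 8.88 [ 553.294 -155.642  104.729] [ 4.425 -3.256 -2.88 ] [-0.603 -0.902 -0.504] 11.784427270941121
1.65 9.12 [ 553.292 -155.63   104.74 ] [ 4.291 -3.764 -3.709] [-0.596 -0.854 -0.986] 12.207430030383115
```

```bash
python3 - <<'E'
from h import *
C=[553.3,-155.6,104.7]
r.movep(C,q(1.605)); print(r.get_obs()['wrist_torque'])
r.grip(42)
r.movel([*C[:2],170],rate=120)
r.movep([455,-45,230],q(0.03))
o=r.get_obs();print(o['t'],o['tool_pos'],o['joints'],o['ft_force'])
p=wrist()
for t in ("coffee_box","cap_grip","lever_grip","index_tip"):
    print(t,[(np.array(d["xyz"]),round(d["conf"],2)) for d in r.place_of(t,p)][:2])
a=ortho(p,553,-155,125,40,5);b=p['color']
l=ortho(p,455,-45,98,60,5)
cv2.imwrite("pics/w2.png",b)
cv2.imwrite("pics/v4.png",np.vstack([np.hstack([cv2.resize(a,(300,300)),cv2.resize(l,(300,300))]),cv2.resize(b,(600,300))*1]))
E
```

```text
[-0.541 -0.591 -0.108]
12.2417 [455.029 -45.091 229.627] [-0.124  0.123  1.787 -0.     1.233  1.417] [-0.663 -0.317 -0.45 ]
coffee_box [(array([578.5, -42.7,  -1.5]), 0.59)]
cap_grip [(array([ 554.8, -153. ,  116.9]), 0.96), (array([578. , -40.9,   0.7]), 0.34)]
lever_grip [(array([458.8, -42.5,  91.6]), 0.97)]
index_tip [(array([557.7,  51.5, 178.9]), 0.74)]
```

View pics/v4.png

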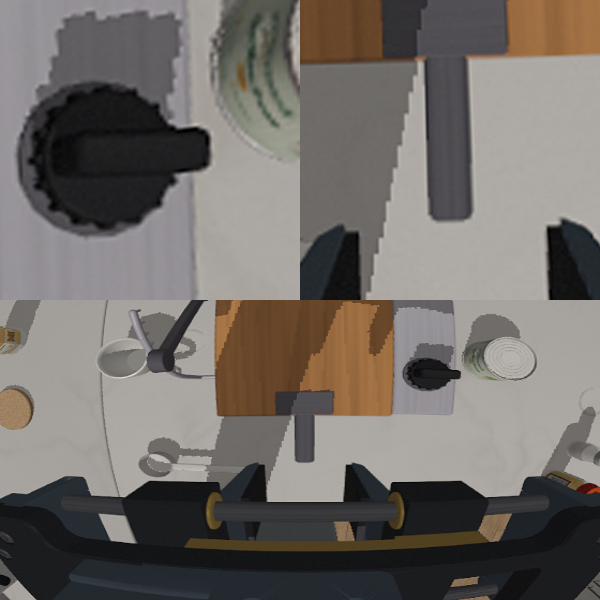

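```bash
cat >>h.py <<'E'
YAW=.024; L0=np.array([456.5,-44.5]); G=r.tcp_to_grasp
def arc(th): # TCP for the lever at lid angle th, tool upright
    d=210*(1-np.cos(th)); return [L0[0]+d*np.cos(YAW),L0[1]+d*np.sin(YAW),92+210*np.sin(th)-G]
def s(m):
    o=r.get_obs();print(m,round(o['t'],2),o['tool_pos'],o['ft_force'],o['wrist_torque'],o['finger_gap'],o['grasp_force']);return o
E
python3 - <<'E'
from h import *
a=arc(0)
r.movel([a[0],a[1],130],q(YAW),rate=150)
print(r.movel(a,q(YAW),rate=70,threshold=8)); s('down')
r.grip(0); s('grip')
for th in (.08,.16,.24,.32,.4,.48,.56,.62):
    r.movel(arc(th),q(YAW),rate=60); o=s(th)
    if np.linalg.norm(o['ft_force'])>40 or o['finger_gap']<12: break
for n in ("scene","top"):
    p=r.get_image(n);cv2.imwrite(f"pics/{n}1.png",p["color"])
    for t in ("lever_grip","index_tip"):
        print(t,[(np.array(d["xyz"]),round(d["conf"],2)) for d in r.place_of(t,p)][:2])
c=cv2.imread("pics/scene1.png")[150:280,230:350]
cv2.imwrite("pics/v5.png",cv2.resize(c,(554,600),interpolation=cv2.INTER_CUBIC))
p=wrist();cv2.imwrite("pics/w3.png",p['color'])
for t in ("lever_grip","index_tip"):
    print(t,[(np.array(d["xyz"]),round(d["conf"],2)) for d in r.place_of(t,p)][:2])
E
```

```text
False
down 14.27 [456.933 -44.542  73.542] [ 0.016 -0.95  -0.356] [ 0.039 -0.004  0.02 ] 41.95564860084776 0.0
grip 14.76 [456.601 -44.491  73.331] [-0.05   0.976  0.683] [ 0.118 -0.023  0.357] 17.927056515464646 29.987639486789703
0.08 15.19 [457.287 -44.442  90.22 ] [ 2.049  0.244 -2.518] [ 0.195 -0.18   0.508] 17.642787313928256 30.001317858695984
0.16 15.62 [459.222 -44.4   106.924] [ 1.214  0.297 -3.889] [ 0.212 -0.21   0.458] 17.805413709832905 29.99729722738266
0.24 16.06 [462.484 -44.295 123.333] [ 0.69   1.399 -5.242] [ 0.273 -0.129  0.463] 17.825318825928832 29.995266795158386
0.32 16.49 [467.044 -44.152 139.48 ] [ 0.977  1.144 -4.995] [ 0.423 -0.     0.447] 17.62503320225032 29.993485808372498
0.4 16.93 [472.911 -43.926 155.181] [-1.281  0.53  -3.808] [0.545 0.118 0.47 ] 17.23669745340627 29.991588592529297
0.48 17.36 [480.081 -43.702 170.41 ] [-0.423  2.152 -4.173] [0.681 0.265 0.482] 17.568871065372047 29.989728033542633
0.56 17.79 [488.535 -43.479 185.025] [-2.835  3.044 -2.902] [0.953 0.46  0.489] 18.001345282682514 29.98763233423233
0.62 18.15 [495.681 -43.252 195.646] [-3.229  3.955 -4.288] [1.201 0.569 0.482] 17.701939523307612 29.991055727005005
lever_grip []
index_tip [(array([557. ,  56.7, 180.4]), 0.46)]
lever_grip [(array([ 363. , -420.5,   -0.5]), 0.55)]
index_tip [(array([554.3,  50.2, 185.6]), 0.53)]
lever_grip []
index_tip [(array([559.9,  52.2, 179.3]), 0.77)]
```

View pics/v5.png

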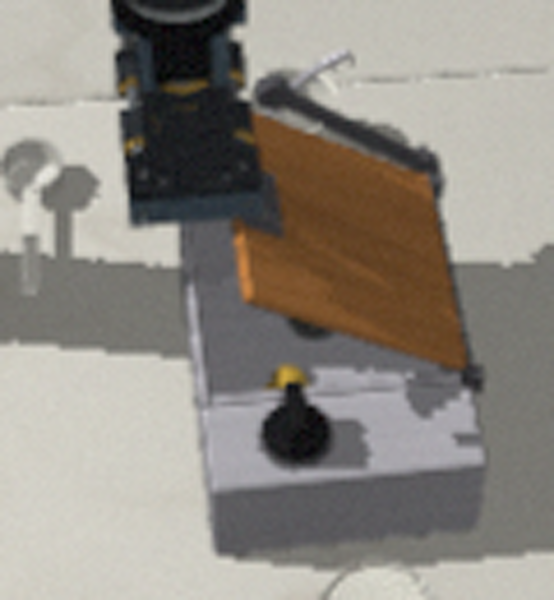

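View pics/w3.png

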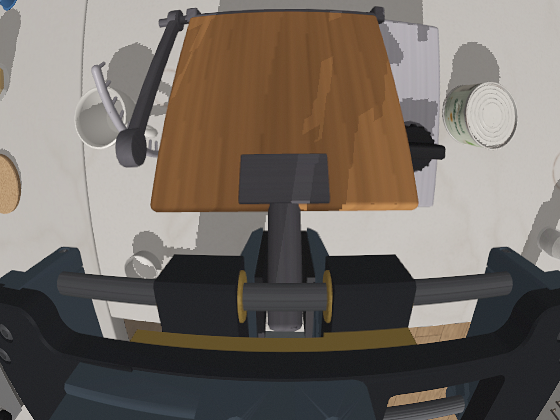

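```bash
python3 - <<'E'
import cv2,numpy as np
P=[("w3",100,0),("w2",120,0),("w1",95,0)]
o=[]
for n,x,y in P:
    a=cv2.imread(f"pics/{n}.png")[y:y+220,x:x+98]
    a=cv2.convertScaleAbs(a,alpha=1.5,beta=15)
    o.append(cv2.resize(a,None,fx=2.7,fy=2.7,interpolation=cv2.INTER_CUBIC))
im=np.hstack(o);print(im.shape,o[0].shape);cv2.imwrite("pics/v6.png",im)
E
```

```text
(594, 795, 3) (594, 265, 3)
```

View pics/v6.png

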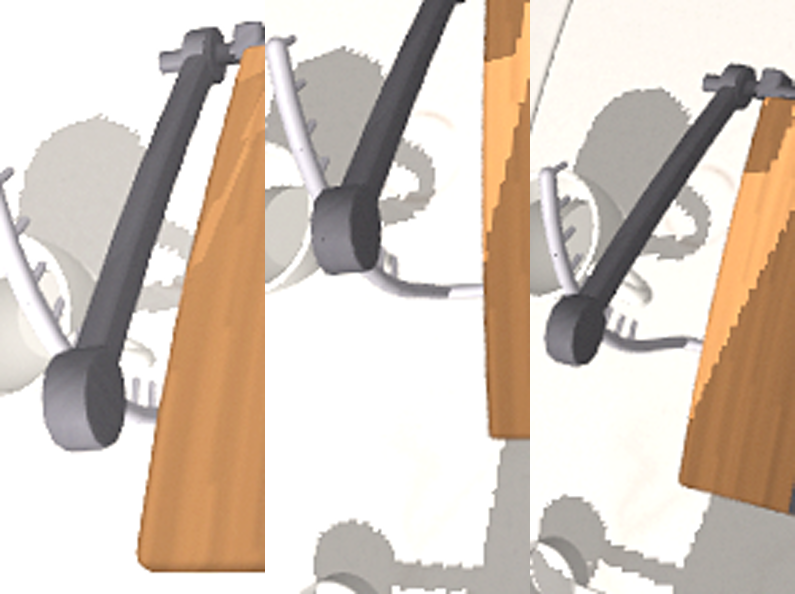

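```bash
cat >fit.py <<'E'
from h import *
from scipy.optimize import least_squares
he=r.get_image("wrist");m=he['mtx'];he=he['hand_eye']
def T(pos,psi):
    w,x,y,z=q(psi);A=np.eye(4);A[:3,:3]=R.from_quat([x,y,z,w]).as_matrix();A[:3,3]=pos;return A
TT={1:T([524.787,-120.803,279.816],.3),2:T([455.029,-45.091,229.627],.03),3:T([495.681,-43.252,195.646],YAW)}
obs=[(1,'s',112,122),(2,'s',150.2,85),(3,'s',131.1,147.4),(1,[-87,79,97],150.6,179.6),(2,[-87,79,97],203.3,161.9),(1,[85,79,97],182,37)]
def pts(v,what):
    bx,by,yaw,th,ys=v[:5]
    b=np.array([85-138*np.cos(th),ys,92+138*np.sin(th)]) if what=='s' else np.array(what,float)
    return R.from_euler('z',yaw).apply(b)+[bx,by,0]
def res(v):
    e=[]
    H=he.copy();H[:3,3]+=v[5:8];H[:3,:3]=R.from_rotvec(v[8:11]).as_matrix()@H[:3,:3]
    for c,w,u,vv in obs:
        uv=proj({'T':TT[c]@H,'mtx':m},pts(v,w));e+=list(uv-[u,vv])
    cap=R.from_euler('z',v[2]).apply([-30,-113,115])+[v[0],v[1],0]
    return np.array(e+list((cap[:2]-[553.3,-155.6])/1.0)+[(v[2]-.026)/.01,(v[4]-93)/1]+list(v[5:8]/1.5)+list(v[8:11]/.004))
f=least_squares(res,[579,-42,.026,.69,93]+[0]*6)
J=f.jac;print(f.x,'sd th',np.sqrt(np.linalg.inv(J.T@J)[3,3]));print(f.fun[:12].reshape(-1,2),f.fun[12:])
E
python3 fit.py
```

```text
[579.156 -41.796   0.034   0.729  93.513   0.715   0.427  -1.724   0.001
   0.003   0.002] sd th 0.00855375392640912
[[ 0.09   0.2  ]
 [ 0.01  -0.359]
 [ 0.236  0.054]
 [-0.726  0.507]
 [-0.11   1.324]
 [ 0.262 -2.259]] [-0.249 -0.159  0.832  0.513  0.477  0.284 -1.149  0.363  0.649  0.537]
```

```bash
python3 - <<'E'
from h import *
for th in (.67,.715):
    r.movel(arc(th),q(YAW),rate=50); s(th)
r.hold(.3);s('h')
p=wrist();cv2.imwrite("pics/w4.png",p['color']);np.save("T4.npy",p['T'])
print([(np.array(d["xyz"]),round(d["conf"],2)) for t in("index_tip","lever_grip") for d in r.place_of(t,p)])
sc=r.get_image("scene");cv2.imwrite("pics/scene2.png",sc['color'])
a=cv2.resize(cv2.convertScaleAbs(p['color'][0:240,90:220],alpha=1.5,beta=15),None,fx=2.5,fy=2.5,interpolation=cv2.INTER_CUBIC)
b=cv2.resize(sc['color'][165:235,265:335],None,fx=6.7,fy=6.7,interpolation=cv2.INTER_CUBIC)
c=np.zeros((600,800,3),np.uint8);c[:600,:325]=a;c[:469,330:799]=b;cv2.imwrite("pics/v7.png",c)
E
```

```text
0.67 19.01 [502.2   -43.046 204.203] [-2.675  3.838 -4.859] [1.269 0.678 0.536] 17.504187136107184 29.99436378479004
0.715 19.35 [508.457 -42.851 211.634] [-2.541  4.45  -5.367] [1.327 0.668 0.468] 18.06248822476034 29.99509423971176
h 19.65 [508.458 -42.847 211.642] [-3.238  5.232 -5.229] [1.25  0.64  0.479] 17.813718661866968 29.996257424354553
[(array([558.3,  55.1, 183.1]), 0.61), (array([507.2, -42.2, 229.5]), 0.88)]
```

View pics/v7.png

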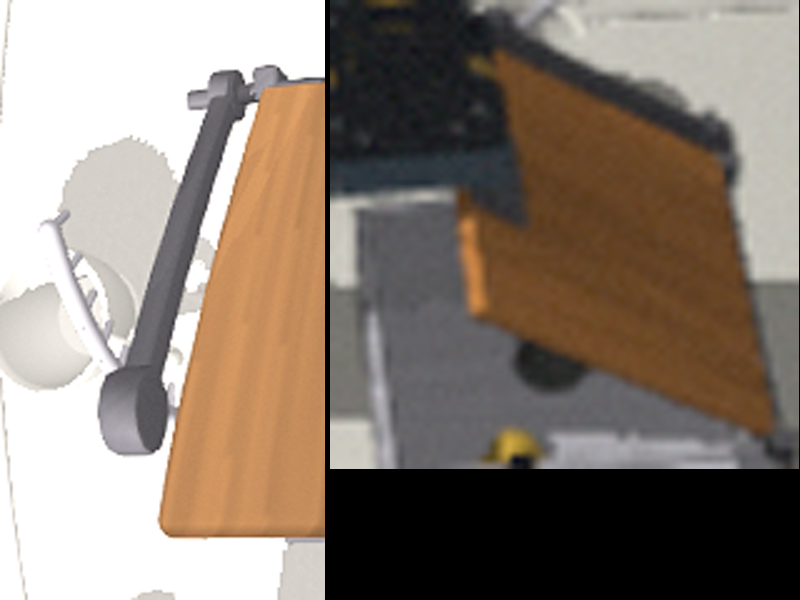

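```bash
cat >fit2.py <<'E'
exec(open('fit.py').read().split('f=least')[0])
TT[4]=T([508.458,-42.847,211.642],YAW)
obs.append((4,'s',143.2,164))
f=least_squares(res,[579,-42,.026,.69,93]+[0]*6);v=f.x
J=f.jac;print(v,'sd',np.sqrt(np.linalg.inv(J.T@J)[3,3]));print(f.fun[:14].reshape(-1,2),f.fun[14:])
H=he.copy();H[:3,3]+=v[5:8];H[:3,:3]=R.from_rotvec(v[8:11]).as_matrix()@H[:3,:3]
for c,ths,x0,sc in((3,(.60,.62,.64,.66),100,2.7),(4,(.69,.71,.73,.75),90,2.5)):
  for th in ths:
    out=[]
    for d,h in((0,5),(172,5),(172,-5)):
        b=[85-d*np.cos(th)-h*-np.sin(th),79,92+d*np.sin(th)+h*np.cos(th)]
        out.append((proj({'T':TT[c]@H,'mtx':m},pts(v,b))-[x0,0])*sc)
    print(c,th,np.array(out).ravel())
E
python3 fit2.py
```

```text
[579.171 -41.793   0.034   0.73   93.538   0.709   0.463  -1.763   0.001
   0.003   0.002] sd 0.0084618914550101
[[ 0.06   0.157]
 [-0.05  -0.402]
 [ 0.159 -0.008]
 [-0.731  0.498]
 [-0.131  1.315]
 [ 0.266 -2.247]
 [ 0.182  0.139]] [-0.237 -0.155  0.829  0.538  0.472  0.309 -1.176  0.375  0.669  0.526]
3 0.6 [244.98   45.526 140.895 563.512 157.244 577.319]
3 0.62 [245.034  45.343 135.022 557.869 151.74  572.987]
3 0.64 [245.089  45.164 129.025 551.742 146.108 568.221]
3 0.66 [245.146  44.991 122.905 545.112 140.35  563.003]
4 0.69 [263.584  86.256 162.865 529.755 177.005 545.271]
4 0.71 [263.632  86.101 157.825 523.577 172.227 540.329]
4 0.73 [263.682  85.95  152.701 516.946 167.357 534.975]
4 0.75 [263.733  85.804 147.496 509.85  162.396 529.194]
```

```bash
python3 - <<'E'
from h import *
r.movel(arc(.724),q(YAW),rate=30); r.hold(.5); s('end')
print(r.finish_job())
E
```

```text
end 20.65 [509.46  -42.826 212.792] [-2.618  4.926 -5.703] [1.214 0.715 0.512] 17.677712412754733 30.000600814819336
the job is handed in; nothing more can be done
None
```

I handed the job in at about 21 s. The vent cap was turned to its stop first, with the lid still shut, and its wing lies crosswise. The lid is held by the lever at about 0.72–0.73 rad, in line with the index arm at about 0.73 rad (measured to roughly 0.01 rad), and the gripper is still holding.

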